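# Set the photometer's aperture lever to the clip and start the reading

### The arm

A 7-joint arm with a two-finger parallel gripper is mounted at the origin on the work surface. World frame = base frame: x ahead of the robot, y to its left, z up, the work surface at z = 0. Lengths are in m, angles in rad, forces in N, time in s.
With the tool pointing down it reaches from about 0.425 to 0.925 m from the base axis. Payload 6.8 kg.
Tool frame: the origin (TCP) lies midway between the tips of the shut fingers; the grasp point (between the pads) lies 19 mm behind it; x points along the fingers, y is the direction in which the jaws open and shut, and the axes are right-handed (so a half turn about x gives the same grasp; the last joint's range is limited). The gripper opens to 85 mm and grips with 20 to 120 N. Pads are 22 mm wide; open, the fingers measure 114 mm over their backs; the gripper's body (76 mm by 85 mm) begins 54 mm behind the grasp point. The pads swing forward as they close: fully open they stand 13 mm farther back than shut.
Start: joints at [1.059, 0.477, 0.022, 1.555, -0.011, 1.109, -0.083], TCP at [0.265, -0.621, 0.231] pointing down, gripper open.
Joint ranges: [-2.96, 2.96], [-0.34, 2.1], [-1.41, 1.46], [0.24, 2.44], [-1.37, 4.51], [0.17, 1.92], [-2.96, 2.96]. Speed limits (rad/s): [2.39, 2.39, 3.14, 3.14, 3.14, 3.14, 3.14].

### API

Orientations are given as a rotation vector (axis times angle).
In Python, from bench import r gives the robot as it stands.
- The arm moves only by the tool carry_out, never from a script. Its argument "targets" is one flat list of numbers, 7 for each row, row after row: the finger opening in m, from 0 to 0.0854, then the shift along the tool's x, y, z in m, then the turn, a rotation vector about the tool's x, y, z in units of 5 degrees (1.0 is 5 degrees). A call has 1 to 12 rows; each row is the pose to reach, as a shift and turn from the pose measured when the call began, along the tool's axes at that moment; what a row does not reach only later rows make up. A row lasts 1/8 s, in which the tool goes at most 62.5 mm and 10.7 degrees, less where a joint would pass 70% of its speed; a pose out of reach is approached as far as the arm can. A call with a gripper value outside its range is refused whole. The fingers move at their own pace and stop on an object; "squeeze" is the grip in N (left out, the last holds). Time passes only in rows, so rows that repeat a pose let the fingers close. It gives the time, the measured TCP pose, the force and the opening at its end, in the units of the state.
- r.get_obs(): the state, without advancing time (a new reading comes with each control period).
- r.grab_frame(name): name is "side" or "top"; returns the picture (400x640x3 uint8, blue, green, red); there is no depth.
- r.camera_info(name): a dict with "fx", "fy", "cx", "cy" (pixels), "xyz" and "orientation" of the camera in the world. Camera axes: x right, y up, looking along -z (the intrinsics and any distortion apply to the point x, -y, -z); pixel columns grow to the right and rows downward; lengths in m; the calibration is good to about 2 mm. A picture is of the moment at which its call begins. camera_info takes no time and is no camera call.
- r.hand_in(): hands the job in, once; it reports no verdict.
The state is a dict: "clock": time; "joints": joint angles; "qvel": joint speeds; "tau": joint torques, N m; "tcp_pos": TCP position; "orientation": TCP orientation; "contact_force": force on the tool from outside, world axes, zero at the start; "moment": the same for the moment, N m; "grip_width": finger opening in m.
Only numpy, scipy, OpenCV 4.12 (cv2) and the standard library are available. Lean on these libraries where they do the work, as an engineer would, in place of code of your own. Each camera call takes 0.05 s, during which the arm holds its last target. There are 200 camera calls.

### The job

Push the yellow knob of the photometer's aperture lever gently round with a fingertip until the lever's pointer stands in line with the blue clip on the edge of the scale, without pinching the knob. Then press the green button fully down and let it come up again. Do not press the red button, do not shift the clip, do not shove or lift the photometer, and leave the other things on the bench and the small vial on the photometer standing where they are.

Things in the scene. Friction and masses are not known exactly. Their poses are not given: they have to be found in the camera images.
- photometer: bench photometer: white-over-blue low box 260 x 230 mm, deck 55 mm above the bench, loose on rubber feet, about 3 kg. Origin: on the bench, on the vertical axis of the aperture ring; z up, x from the ring axis towards the side with the buttons. In this frame the box spans x -115 to +145 mm, y -115 to +115 mm
- ring_axis (a point): top of the round metal lens mount (radius 30 mm) on the ring axis, 80 mm above the bench. Around it turns a dark ring, radius 54 mm, top at 72 mm, above a black scale disc, radius 99 mm, top at 60 mm, with white ticks every 15 degrees on the half away from the buttons
- lever (a joint): angle of the ring and its lever about the photometer's z axis (rad): at 0 the lever points along the photometer's -x axis, positive is counter-clockwise seen from above (towards the photometer's -y); end stops at -1.5 and +1.5. Turns stiffly (about 1.1 N at the knob) and stays where it is left. It always starts at the negative side of the clip
- lever_knob (a point): yellow upright round knob on the lever, 14 mm diameter, from 71 to 105 mm above the bench, 75 mm from the ring axis; this point lies on the knob's axis 90 mm above the bench. The lever arm below it is 12 mm wide, its top at 71 mm
- lever_pointer (a point): yellow pointer, 4 mm wide, at the outer end of the lever, 98 mm from the ring axis, 67 mm above the bench; its x axis points from here to the ring axis
- clip (a joint): angle of the blue clip about the same axis, with the same zero and sense as lever: the lever is in line with the clip when the two values are equal
- clip_mark (a point): middle of the top of the bright blue clip, a 14 mm wide, 15 mm deep block on the rim of the scale disc, 107 mm from the ring axis, top at 69 mm above the bench; its x axis points to the ring axis
- read_button (a joint): travel of the green button (m): 0 up, 0.006 fully down; a spring, about 5 N at full travel
- read_button_top (a point): centre of the top of the green round button (28 mm diameter), pressed straight down
- off_button (a joint): travel of the red button (m), 0 up, 0.006 down; to be left alone
- off_button_top (a point): centre of the top of the red round button (28 mm diameter), at the other corner of the deck
- vial: small amber glass vial with white cap, 20 mm diameter, 45 mm tall, standing loose on the deck between the two buttons; origin at its underside
- jar: white jar with blue cap, 56 mm diameter, 65 mm tall, on the bench beside the photometer; origin at its underside
- cup: clear sample cup, 60 mm diameter, 60 mm tall, on the bench on the other side of the photometer; origin at its underside
- reagent: white bottle with red cap, 76 mm diameter, 170 mm tall, at the left of the bench; origin at its underside
- rinse: green bottle with white cap, 60 mm diameter, 150 mm tall, at the right of the bench; origin at its underside
- dish: flat closed white dish, 90 mm diameter, 15 mm tall, on the left; origin at its underside
- tip_box: orange box with white lid, 120 x 85 x 57 mm, on the right; origin at its underside

How it is judged:
On the way, in this order (a step that is already met when the one before it is completed fails the run):
1. the lever's pointer is in line with the clip (angle between the x axis of lever_pointer and the x axis of clip_mark, either way round below 0.06 rad and velocity of joint lever between -0.05 and 0.05 rad/s), for 0.3 s.
2. the green button is pressed down (value of joint read_button above 0.0045 m), for 0.1 s.
At the end, for the whole second after the job is handed in: the lever's pointer is within 0.06 rad (about 6 mm at the clip) of the clip, the green button has been pressed and is up again, the red one is up, the photometer stands within 12 mm of its start and every bystander upright within 20 mm of its start (all of step 1 and value of joint each of read_button, off_button below 0.0015 m and distance of photometer from where it was at the start of the episode below 0.012 m and angle between photometer's own z axis and vertical below 0.05 rad and linear speed of photometer below 0.01 m/s and distance of each of vial, jar, cup, reagent, rinse, dish, tip_box from where it was at the start of the episode below 0.02 m and angle between each of vial, jar, cup, reagent, rinse, dish, tip_box's own z axis and vertical below 0.2 rad); the robot touches nothing.
It fails at once if the lever is pinched or forced (more than 18 N of finger contact) (contact force between the fingers and lever above 18 N).
It fails at once if the green button is pressed while the lever is off the mark (value of joint read_button above 0.003 m and angle between the x axis of lever_pointer and the x axis of clip_mark, either way round above 0.06 rad).
It fails at once if the red button is pressed (value of joint off_button above 0.003 m).
It fails at once if the photometer is shoved, lifted or tipped, or its clip shifted (distance of any of clip_mark, photometer from where it was at the start of the episode above 0.015 m or angle between photometer's own z axis and vertical above 0.1 rad).
It fails at once if a bystander is moved, lifted or tipped (distance of any of vial, jar, cup, reagent, rinse, dish, tip_box from where it was at the start of the episode above 0.02 m or angle between any of vial, jar, cup, reagent, rinse, dish, tip_box's own z axis and vertical above 0.3 rad).
It also fails if it takes over 51 s, if anything falls off the work surface, if the arm or the gripper's body presses on something with over 40 N, if the wrist force passes 120 N, or if a joint passes its speed limit or range.

## Working session

There is one attempt and no reset: what is moved stays moved. The work goes in short steps, Python scripts to look and compute and a tool call to move; the robot and the scene stay as the last step left them, time stands still between calls to the robot, and variables do not carry over. Pictures are saved under pics/ and viewed, about 8 in all and at most 12, crops included, and the job is handed in when it is done.

Besides the shell and the picture viewer there is one more tool, called after ">>>" by a JSON object that holds its "method" and its "body". carry_out: Moves the arm, as the interface text tells. Its arguments: {"type":"object","properties":{"targets":{"type":"array","items":{"type":"number"}},"squeeze":{"type":"number"}},"required":["targets"]}

```bash
mkdir -p pics; ls
python3 - <<'E'
from bench import r
import cv2
for n in("top","side"):
    cv2.imwrite(f"pics/{n}0.png",r.grab_frame(n)); print(n,r.camera_info(n))
print(r.get_obs())
E
```

```text
pics
top {'fx': 386.79457191230125, 'fy': 386.79457191230125, 'cx': 320.9832451857925, 'cy': 201.83338904148084, 'xyz': array([ 0.47571563, -0.01869517,  1.18268328]), 'orientation': array([ 0.04744385, -0.05874485, -1.58107786])}
side {'fx': 422.23878479876083, 'fy': 422.23878479876083, 'cx': 320.4982010628589, 'cy': 199.66377384313222, 'xyz': array([ 0.39740006, -0.72874607,  0.93751737]), 'orientation': array([ 0.71370988, -0.07756522, -0.2352121 ])}
{'clock': 0.1, 'joints': array([ 1.05887771,  0.4777381 ,  0.02236274,  1.5563259 , -0.0115523 ,
        1.10927707, -0.08310302]), 'qvel': array([ 0.00083293,  0.00042892,  0.00055084, -0.0004987 ,  0.00121134,
        0.000875  ,  0.00024934]), 'tau': array([ 3.95550480e-03, -5.97765648e+01,  1.61343846e+00, -2.81955224e+01,
        1.28356920e-02,  4.96500594e-03, -8.32924002e-06]), 'tcp_pos': array([ 0.26502103, -0.6202366 ,  0.23042071]), 'orientation': array([ 1.99961342,  0.4109798 , -2.00043707]), 'contact_force': array([-0.8055136 ,  0.19566155, -0.30923749]), 'moment': array([-0.01325104, -0.04520409, -0.02237298]), 'grip_width': 0.08522587181765483}
```

View pics/top0.png

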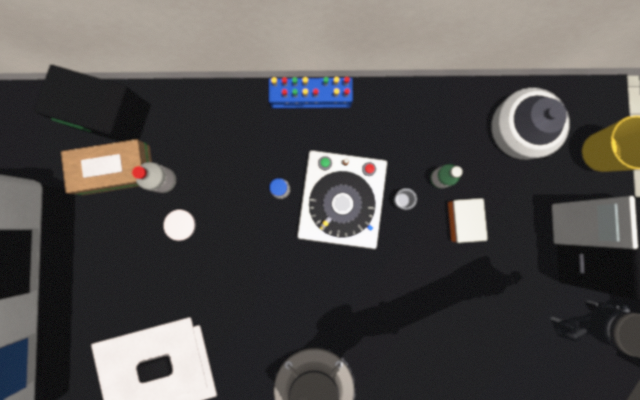

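View pics/side0.png

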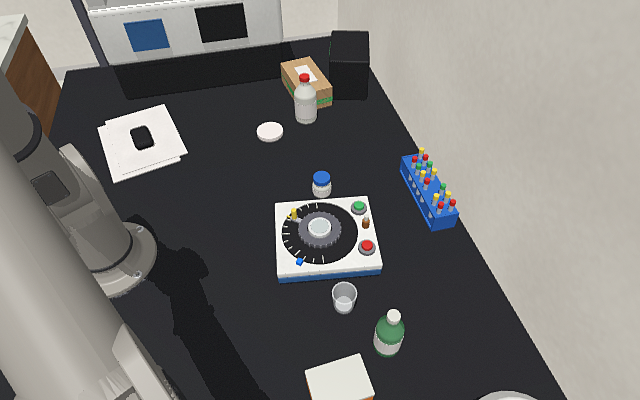

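The top view shows the ring centre at about (342,203), the knob at (325,224), the clip at (369,228), green at (325,163) and red at (369,169). The side view shows the ring at (319,228), the knob at (294,214) and the clip at (300,262).

```bash
cat > h.py <<'E'
import numpy as np, cv2
from scipy.spatial.transform import Rotation as R
from bench import r
CI={n:r.camera_info(n) for n in("top","side")}
def proj(n,P):
    c=CI[n]; p=(np.atleast_2d(P)-c["xyz"])@R.from_rotvec(c["orientation"]).as_matrix()
    return np.c_[c["cx"]+c["fx"]*p[:,0]/-p[:,2], c["cy"]-c["fy"]*p[:,1]/-p[:,2]]
def ray(n,u,v):
    c=CI[n]; d=R.from_rotvec(c["orientation"]).apply([(u-c["cx"])/c["fx"],-(v-c["cy"])/c["fy"],-1]); return c["xyz"],d
def at(n,uv,z):
    o,d=ray(n,*uv); return o+d*(z-o[2])/d[2]
def tri(a,b):
    A=[];B=[]
    for n,uv in(("top",a),("side",b)):
        o,d=ray(n,*uv); d/=np.linalg.norm(d); M=np.eye(3)-np.outer(d,d); A.append(M);B.append(M@o)
    return np.linalg.lstsq(np.vstack(A),np.hstack(B),rcond=None)[0]
HUE=dict(yellow=(20,34,110),blue=(100,125,110),green=(40,85,80),red=(0,8,120))
def seg(im,col,box):
    x0,y0,x1,y1=box; h=cv2.cvtColor(im[y0:y1,x0:x1],cv2.COLOR_BGR2HSV)
    lo,hi,s=HUE[col]; m=cv2.inRange(h,(lo,s,70),(hi,255,255))
    k,l,st,ce=cv2.connectedComponentsWithStats(m)
    return [(st[i,4],np.round(ce[i]+[x0,y0],2).tolist(),st[i,:4].tolist()) for i in range(1,k) if st[i,4]>2]
E
python3 - <<'E'
from h import *
B=dict(top=(290,140,400,260),side=(265,185,390,290))
ims=[]
for n in B:
    im=cv2.imread(f"pics/{n}0.png")
    for c in HUE: print(n,c,seg(im,c,B[n]))
    x0,y0,x1,y1=B[n]; ims.append(cv2.resize(im[y0:y1,x0:x1],(400,400*(y1-y0)//(x1-x0)),interpolation=cv2.INTER_CUBIC))
h=min(i.shape[0] for i in ims); cv2.imwrite("pics/crop0.png",np.hstack([i[:h] for i in ims]))
E
```

```text
top yellow [(np.int32(22), [324.86, 222.91], [32, 81, 7, 5]), (np.int32(3), [320.67, 227.33], [30, 87, 2, 2])]
top blue [(np.int32(16), [369.31, 227.25], [77, 85, 5, 5])]
top green [(np.int32(67), [324.91, 162.09], [31, 18, 9, 9])]
top red [(np.int32(62), [369.26, 168.06], [75, 24, 9, 9])]
side yellow [(np.int32(64), [292.98, 213.44], [22, 23, 10, 11])]
side blue [(np.int32(8), [320.5, 185.0], [52, 0, 8, 1]), (np.int32(44), [299.11, 261.18], [31, 72, 7, 9]), (np.int32(516), [328.83, 276.04], [13, 84, 104, 14])]
side green [(np.int32(81), [358.52, 205.38], [89, 16, 10, 10])]
side red [(np.int32(95), [366.76, 244.93], [97, 55, 11, 11])]
```

View pics/crop0.png

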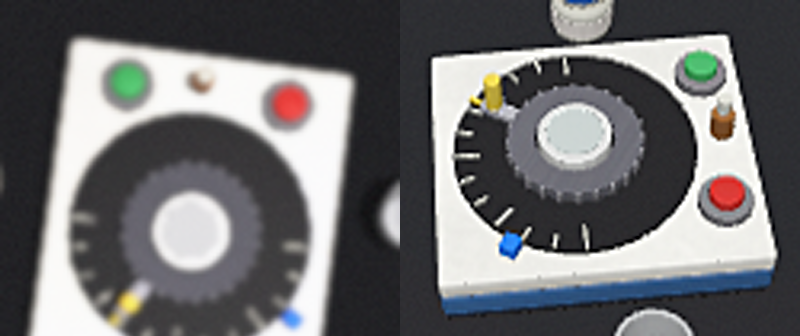

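```bash
cat > fit.py <<'E'
from h import *
from scipy.optimize import least_squares
def ph(p,X):
    x,y,t=p; c,s=np.cos(t),np.sin(t); X=np.atleast_2d(X); return np.c_[x+c*X[:,0]-s*X[:,1],y+s*X[:,0]+c*X[:,1],X[:,2]]
def rad(a,rr,z): return [-rr*np.cos(a),-rr*np.sin(a),z]
obs=dict(ring=((342.2,203.2),(319.7,225.9)),green=((324.91,162.09),(358.52,205.38)),red=((369.26,168.06),(366.76,244.93)),clip=((369.31,227.25),(299.11,261.18)),knob=((324.86,222.91),(292.98,213.44)))
if __name__=="__main__":
    T={k:tri(*v) for k,v in obs.items()}
    for k,v in T.items(): print(k,v.round(4),[np.abs(proj(n,v)[0]-obs[k][i]).max().round(2) for i,n in enumerate(("top","side"))])
    m=(T["green"]+T["red"])/2-T["ring"]; g=T["red"]-T["green"]; t0=np.arctan2(m[1],m[0]); print("yaw",t0,np.arctan2(g[0],-g[1]))
    for k in("clip","knob"):
        d=T[k]-T["ring"]; a=np.arctan2(d[1],d[0])-t0-np.pi; print(k,"angle",(a+np.pi)%(2*np.pi)-np.pi,"r",np.hypot(d[0],d[1]))
    def f(q):
        p=q[:3]; L,C,bx,by,bz=q[3:8]; o=q[8:].reshape(2,2); e=[]
        P=dict(ring=[0,0,.080],green=[bx,by,bz],red=[bx,-by,bz],clip=rad(C,.107,.0675),knob=rad(L,.075,.093))
        if T["green"][1]<T["red"][1]: P["green"],P["red"]=P["red"],P["green"]
        for k in P:
            for i,n in enumerate(("top","side")): e+=list(proj(n,ph(p,P[k]))[0]-obs[k][i]-o[i])
        return np.r_[e,o.ravel()*.5]
    s=least_squares(f,np.r_[T["ring"][:2],t0,-.4,.6,.11,.07,.065,0,0,0,0],loss="soft_l1")
    print(s.x.round(4)); print(s.fun[:-4].reshape(-1,4).round(2))
E
python3 fit.py
```

```text
ring [ 0.5454 -0.0876  0.0794] [np.float64(0.08), np.float64(0.09)]
green [ 0.6653 -0.0396  0.0708] [np.float64(0.34), np.float64(0.36)]
red [ 0.6466 -0.168   0.0711] [np.float64(0.29), np.float64(0.34)]
clip [ 0.475  -0.1663  0.0602] [np.float64(0.42), np.float64(0.49)]
knob [ 0.4881 -0.0371  0.0874] [np.float64(0.63), np.float64(0.69)]
yaw -0.14563877631339886 -0.14432256285528758
clip angle 0.9862130545798298 r 0.10558306217622555
knob angle -0.5765954137502618 r 0.07646406891465657
[ 0.5451 -0.0882 -0.1502 -0.5551  0.9998  0.1114  0.0647  0.0743  0.5543
  0.4008  0.3195 -0.4932]
[[-0.35 -0.22 -0.29  0.55]
 [-0.14 -0.16  0.14 -0.04]
 [-0.17  0.06 -0.18  0.02]
 [ 0.54  0.2   0.01 -0.4 ]
 [ 0.31  0.22  0.42 -0.22]]
```

```bash
cat > plan.py <<'E'
from h import *
RING=np.array([.5452,-.088]); YAW=-.148
def pose():
    o=r.get_obs(); M=R.from_rotvec(o["orientation"]).as_matrix(); psi=np.arctan2(M[1,1],M[0,1])
    print("t",round(o["clock"],2),"tcp",o["tcp_pos"].round(4),"psi",psi.round(3),"xax",M[:,0].round(3),"j7",o["joints"][6].round(3),"F",o["contact_force"].round(2),"w",round(o["grip_width"],4)); return o["tcp_pos"],M,psi
def rows(W):
    p,M,_=pose()
    for x,y,z,psi in W:
        c,s=np.cos(psi),np.sin(psi); T=np.array([[0,c,s],[0,s,-c],[-1,0,0]])
        print((M.T@(np.array([x,y,z])-p)).round(4),(R.from_matrix(M.T@T).as_rotvec()/np.radians(5)).round(2))
def lev(L,back,z,dr=0,sgn=1):
    "finger pose `back` behind the knob at lever angle L; tool z along +-tangent"
    a=YAW+np.pi+L; u=np.array([np.cos(a),np.sin(a)]); t=np.array([-u[1],u[0]])
    q=RING+(.075+dr)*u-back*t; zt=sgn*t; psi=np.arctan2(zt[0],-zt[1])
    return (*q,z,psi)
E
python3 - <<'E'
from plan import *
for s in(1,-1):
    W=[lev(-.56,.035,.2,0,s),lev(-.56,.035,.2-.117,0,s)]; print(np.round(W,3)); rows(W)
E
```

```text
[[ 0.511 -0.013  0.2   -0.708]
 [ 0.511 -0.013  0.083 -0.708]]
t 0.1 tcp [ 0.265  -0.6202  0.2304] psi -1.167 xax [-0.001  0.001 -1.   ] j7 -0.083 F [-0.81  0.2  -0.31] w 0.0852
[ 0.0311 -0.462  -0.4649] [-5.26 -0.    0.02]
[ 0.1481 -0.4619 -0.4649] [-5.26 -0.    0.02]
[[ 0.511 -0.013  0.2    2.434]
 [ 0.511 -0.013  0.083  2.434]]
t 0.1 tcp [ 0.265  -0.6202  0.2304] psi -1.167 xax [-0.001  0.001 -1.   ] j7 -0.083 F [-0.81  0.2  -0.31] w 0.0852
[ 0.0311 -0.462  -0.4649] [3.074e+01 3.000e-02 0.000e+00]
[ 0.1481 -0.4619 -0.4649] [3.074e+01 3.000e-02 0.000e+00]
```

>>> {"method": "carry_out", "body": {"targets": [0, 0.01, -0.462, -0.465, -5.25, 0, 0, 0, 0.01, -0.462, -0.465, -5.25, 0, 0, 0, 0.01, -0.462, -0.465, -5.25, 0, 0, 0, 0.01, -0.462, -0.465, -5.25, 0, 0, 0, 0.01, -0.462, -0.465, -5.25, 0, 0, 0, 0.01, -0.462, -0.465, -5.25, 0, 0, 0, 0.01, -0.462, -0.465, -5.25, 0, 0, 0, 0.01, -0.462, -0.465, -5.25, 0, 0, 0, 0.01, -0.462, -0.465, -5.25, 0, 0, 0, 0.01, -0.462, -0.465, -5.25, 0, 0, 0, 0.03, -0.462, -0.465, -5.25, 0, 0, 0, 0.03, -0.462, -0.465, -5.25, 0, 0], "squeeze": 20}}

```text
clock: 1.6
tcp_pos: [0.5104, -0.0097, 0.1997]
orientation: [1.705, 0.794, -1.709]
contact_force: [1.2, -1.1, -0.8]
grip_width: 0.0005
```

Run:
```python
from plan import *
rows([lev(-.56,.035,.11),lev(-.56,.035,.083)])
```

```text
t 1.6 tcp [ 0.5104 -0.0097  0.1997] psi -0.704 xax [-0.004  0.003 -1.   ] j7 -0.936 F [ 1.23 -1.07 -0.79] w 0.0005
[0.0897 0.0028 0.0018] [0.05 0.   0.05]
[0.1167 0.0029 0.0018] [0.05 0.   0.05]
```

Descend with a check from the side camera before pushing.

>>> {"method": "carry_out", "body": {"targets": [0, 0.03, 0.003, 0.002, 0, 0, 0, 0, 0.06, 0.003, 0.002, 0, 0, 0, 0, 0.09, 0.003, 0.002, 0, 0, 0, 0, 0.107, 0.003, 0.002, 0, 0, 0, 0, 0.117, 0.003, 0.002, 0, 0, 0, 0, 0.117, 0.003, 0.002, 0, 0, 0]}}

```text
clock: 2.35
tcp_pos: [0.5109, -0.0131, 0.0826]
orientation: [1.705, 0.794, -1.71]
contact_force: [-0.7, 0.3, 0.5]
grip_width: -0.0002
```

Run:
```python
from plan import *
ims=[]
for n,(x0,y0,x1,y1) in dict(top=(280,130,400,260),side=(265,175,385,305)).items():
    im=r.grab_frame(n); ims.append(cv2.resize(im[y0:y1,x0:x1],None,fx=3.3,fy=3.3,interpolation=cv2.INTER_CUBIC))
cv2.imwrite("pics/c1.png",np.hstack(ims))
rows([lev(L,.024,.083) for L in np.linspace(-.56,.84,13)])
```

```text
t 2.45 tcp [ 0.5116 -0.0129  0.0834] psi -0.704 xax [-0.002  0.003 -1.   ] j7 -1.026 F [-0.54  0.53  0.27] w 0.0003
[ 0.0004 -0.0007  0.0112] [ 0.05 -0.01  0.04]
[ 0.0004 -0.003   0.0201] [-1.29 -0.01  0.04]
[ 0.0004 -0.0043  0.0292] [-2.62 -0.01  0.04]
[ 0.0004 -0.0045  0.0384] [-3.96 -0.01  0.04]
[ 0.0004 -0.0036  0.0475] [-5.3  -0.02  0.04]
[ 0.0004 -0.0017  0.0565] [-6.64 -0.02  0.04]
[0.0004 0.0013 0.0652] [-7.97 -0.02  0.04]
[0.0004 0.0052 0.0735] [-9.31 -0.02  0.04]
[0.0003 0.0101 0.0812] [-10.65  -0.02   0.03]
[0.0003 0.0159 0.0884] [-11.98  -0.03   0.03]
[0.0003 0.0224 0.0948] [-13.32  -0.03   0.03]
[0.0003 0.0297 0.1005] [-14.66  -0.03   0.03]
[0.0002 0.0375 0.1052] [-15.99  -0.03   0.03]
```

View pics/c1.png

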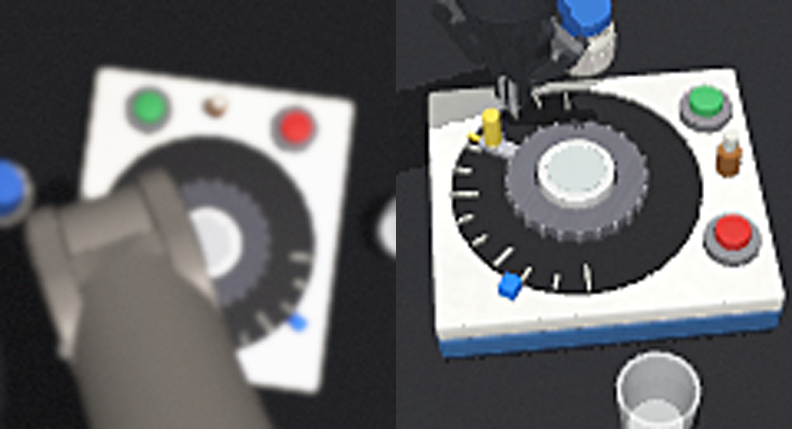

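Fingertip (crop 512,112) stands behind the knob (490,125), as planned. First half of the sweep:

>>> {"method": "carry_out", "body": {"targets": [0, 0, 0, 0.006, 0, 0, 0, 0, 0, -0.001, 0.011, 0, 0, 0, 0, 0, -0.002, 0.0155, -0.65, 0, 0, 0, 0, -0.003, 0.02, -1.3, 0, 0, 0, 0, -0.004, 0.0245, -2, 0, 0, 0, 0, -0.0045, 0.029, -2.6, 0, 0, 0, 0, -0.0045, 0.034, -3.3, 0, 0, 0, 0, -0.0045, 0.0385, -4, 0, 0, 0, 0, -0.004, 0.043, -4.6, 0, 0, 0, 0, -0.0035, 0.0475, -5.3, 0, 0, 0, 0, -0.0025, 0.052, -6, 0, 0, 0, 0, -0.0015, 0.0565, -6.6, 0, 0]}}

```text
clock: 3.95
tcp_pos: [0.4737, -0.055, 0.0837]
orientation: [1.302, 1.151, -1.302]
contact_force: [-0.2, 0.9, 0.3]
grip_width: 0.0004
```

Run:
```python
from plan import *
im=r.grab_frame("side"); cv2.imwrite("pics/s2.png",im); print(seg(im,"yellow",(265,185,390,290)))
rows([lev(L,.024,.083) for L in np.arange(.082,.80,.06)])
```

```text
[(np.int32(61), [289.61, 224.51], [22, 34, 6, 12]), (np.int32(12), [283.5, 230.0], [17, 44, 4, 3])]
t 4.0 tcp [ 0.4734 -0.0558  0.0836] psi -0.125 xax [-0.002  0.002 -1.   ] j7 -0.438 F [ 0.49 -0.71  0.84] w 0.0001
[ 0.0006 -0.001   0.0035] [-0.67 -0.02  0.03]
[ 0.0006 -0.0021  0.0081] [-1.36 -0.02  0.03]
[ 0.0006 -0.0028  0.0128] [-2.05 -0.03  0.03]
[ 0.0006 -0.0033  0.0175] [-2.73 -0.03  0.03]
[ 0.0006 -0.0035  0.0222] [-3.42 -0.03  0.02]
[ 0.0006 -0.0034  0.0269] [-4.11 -0.03  0.02]
[ 0.0006 -0.003   0.0316] [-4.8  -0.03  0.02]
[ 0.0006 -0.0024  0.0363] [-5.48 -0.03  0.02]
[ 0.0005 -0.0014  0.0409] [-6.17 -0.03  0.02]
[ 0.0005 -0.0002  0.0455] [-6.86 -0.03  0.02]
[0.0005 0.0012 0.05  ] [-7.55 -0.03  0.02]
[0.0005 0.003  0.0544] [-8.23 -0.03  0.02]
```

The knob is moving with the finger (side pixel 289.6,224.5). Continue.

>>> {"method": "carry_out", "body": {"targets": [0, 0, -0.001, 0.0035, -0.7, 0, 0, 0, 0, -0.002, 0.008, -1.4, 0, 0, 0, 0, -0.003, 0.013, -2, 0, 0, 0, 0, -0.0035, 0.0175, -2.7, 0, 0, 0, 0, -0.0035, 0.022, -3.4, 0, 0, 0, 0, -0.0035, 0.027, -4.1, 0, 0, 0, 0, -0.003, 0.0315, -4.8, 0, 0, 0, 0, -0.0025, 0.0365, -5.5, 0, 0, 0, 0, -0.0015, 0.041, -6.2, 0, 0, 0, 0, 0, 0.0455, -6.9, 0, 0, 0, 0, 0.001, 0.05, -7.5, 0, 0, 0, 0, 0.001, 0.05, -7.5, 0, 0]}}

```text
clock: 5.5
tcp_pos: [0.4681, -0.1059, 0.0836]
orientation: [0.813, 1.417, -0.812]
contact_force: [0.5, -0.4, -0.1]
grip_width: 0.0001
```

```bash
cat > see.py <<'E'
from plan import *
from fit import ph,rad
from scipy.optimize import minimize_scalar
P=(*RING,YAW)
def look(n,tag,off=None):
    im=r.grab_frame(n); cv2.imwrite(f"pics/{n}{tag}.png",im)
    B=dict(top=(290,140,400,260),side=(265,185,390,290))[n]
    for col,rr,z in(("yellow",.075,.091),("yellow",.098,.067),("blue",.107,.067)):
        for a,c,b in seg(im,col,B):
            s=min((minimize_scalar(lambda L:np.linalg.norm(proj(n,ph(P,rad(L,rr,z)))[0]-c),bounds=bb,method="bounded") for bb in((-1.5,.2),(.0,1.5))),key=lambda q:q.fun)
            if s.fun<3: print(n,col,a,c,"as r",rr,"angle",round(s.x,3),"miss px",round(s.fun,2))
E
python3 - <<'E'
from see import *
look("side","3"); pose()
im=cv2.imread("pics/side3.png")[175:305,265:385]; cv2.imwrite("pics/c3.png",cv2.resize(im,None,fx=4.5,fy=4.5,interpolation=cv2.INTER_CUBIC))
E
```

```text
side yellow 60 [295.98, 239.42] as r 0.075 angle 0.61 miss px 0.62
side yellow 13 [291.0, 248.62] as r 0.098 angle 0.617 miss px 1.65
side blue 44 [299.11, 261.18] as r 0.107 angle 0.998 miss px 0.92
t 5.55 tcp [ 0.468  -0.1058  0.0836] psi 0.528 xax [-0.002  0.002 -1.   ] j7 0.233 F [-0.65 -1.24  0.24] w -0.0004
```

View pics/c3.png

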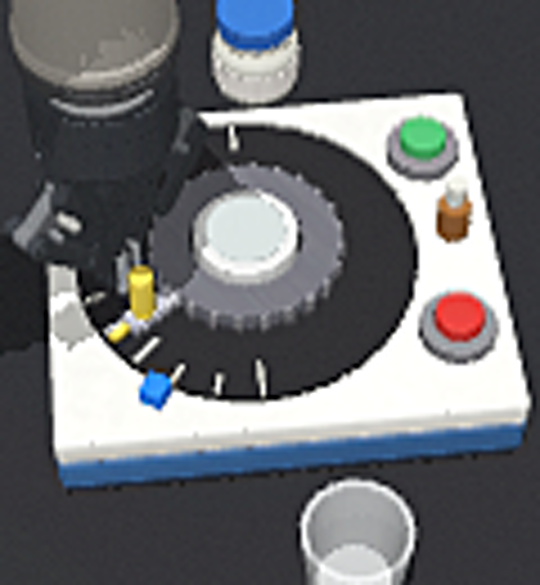

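Lever ≈0.61, clip ≈0.99; finger offset ≈17 mm. Advance to about 0.93, then look.

Run:
```python
from plan import *
rows([lev(L,.0175,.083) for L in np.arange(.65,.94,.04)])
```

```text
t 5.55 tcp [ 0.468  -0.1058  0.0836] psi 0.528 xax [-0.002  0.002 -1.   ] j7 0.233 F [-0.65 -1.24  0.24] w -0.0004
[0.0006 0.0011 0.0041] [ 0.3  -0.03  0.01]
[0.0006 0.0004 0.0071] [-0.16 -0.03  0.01]
[ 0.0006 -0.0002  0.0101] [-0.62 -0.03  0.01]
[ 0.0006 -0.0007  0.0131] [-1.08 -0.03  0.01]
[ 0.0006 -0.0011  0.0162] [-1.54 -0.03  0.01]
[ 0.0006 -0.0013  0.0193] [-2.   -0.03  0.01]
[ 0.0006 -0.0014  0.0224] [-2.45 -0.03  0.01]
[ 0.0006 -0.0014  0.0254] [-2.91 -0.03  0.01]
```

>>> {"method": "carry_out", "body": {"targets": [0, 0, 0.0005, 0.004, 0, 0, 0, 0, 0, 0, 0.007, -0.2, 0, 0, 0, 0, 0, 0.01, -0.6, 0, 0, 0, 0, -0.0005, 0.013, -1.1, 0, 0, 0, 0, -0.001, 0.016, -1.5, 0, 0, 0, 0, -0.0015, 0.019, -2, 0, 0, 0, 0, -0.0015, 0.0225, -2.5, 0, 0, 0, 0, -0.0015, 0.0255, -2.9, 0, 0, 0, 0, -0.0015, 0.0255, -2.9, 0, 0]}}

```text
clock: 6.68
tcp_pos: [0.4799, -0.1289, 0.0836]
orientation: [0.619, 1.483, -0.617]
contact_force: [-0.6, 1.0, 0.1]
grip_width: -0.0002
```

Run:
```python
from see import *
look("side","4"); look("top","4")
rows([lev(L,.0175,.083) for L in (.93,.95,.97,.99,1.01)])
im=cv2.imread("pics/side4.png")[215:285,265:345]; cv2.imwrite("pics/c4.png",cv2.resize(im,None,fx=8,fy=8,interpolation=cv2.INTER_CUBIC))
```

```text
side yellow 62 [303.61, 244.68] as r 0.075 angle 0.937 miss px 0.5
side yellow 14 [300.5, 255.0] as r 0.098 angle 0.95 miss px 1.98
side blue 44 [299.11, 261.18] as r 0.107 angle 0.998 miss px 0.92
t 6.78 tcp [ 0.4797 -0.1288  0.0836] psi 0.78 xax [-0.002  0.002 -1.   ] j7 0.493 F [ 1.11 -0.83  0.41] w 0.0002
[ 0.0006  0.0002 -0.0003] [-0.02 -0.03 -0.  ]
[ 0.0006 -0.0001  0.0012] [-0.25 -0.03 -0.  ]
[ 0.0006 -0.0004  0.0027] [-0.48 -0.03 -0.  ]
[ 0.0006 -0.0007  0.0042] [-0.71 -0.03 -0.  ]
[ 0.0006 -0.001   0.0057] [-0.94 -0.03 -0.  ]
```

View pics/c4.png

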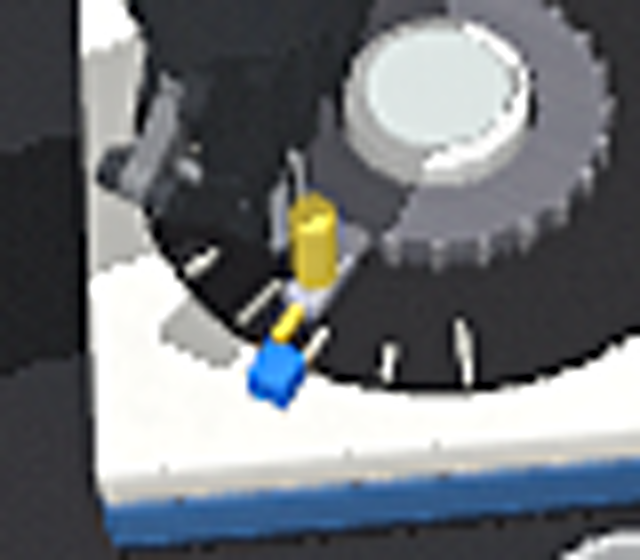

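Pointer (crop 288,322) is slightly short of the clip (277,362): about 0.05 rad. Nudge 3.5 mm.

>>> {"method": "carry_out", "body": {"targets": [0, 0, 0, 0.001, -0.2, 0, 0, 0, 0, 0, 0.002, -0.4, 0, 0, 0, 0, -0.0005, 0.003, -0.5, 0, 0, 0, 0, -0.0005, 0.0035, -0.6, 0, 0, 0, 0, -0.0005, 0.0035, -0.6, 0, 0, 0, 0, -0.0005, 0.0035, -0.6, 0, 0, 0, 0, -0.0005, 0, -0.6, 0, 0, 0, 0, -0.0005, -0.005, -0.6, 0, 0, 0, 0, -0.0005, -0.01, -0.6, 0, 0, 0, 0, -0.0005, -0.015, -0.6, 0, 0, 0, -0.03, -0.0005, -0.015, -0.6, 0, 0, 0, -0.08, -0.0005, -0.015, -0.6, 0, 0]}}

```text
clock: 8.28
tcp_pos: [0.4675, -0.1182, 0.1633]
orientation: [0.578, 1.499, -0.577]
contact_force: [1.2, -0.9, -0.2]
grip_width: -0.0004
```

Run:
```python
from see import *
look("side","5"); pose()
G=np.array([*ph(P,[.1114,.0647,.074])[0][:2]]); print("green",G)
for z in(.15,.085): rows([(*G,z,.7),])
im=cv2.imread("pics/side5.png")[215:285,265:345]; cv2.imwrite("pics/c5.png",cv2.resize(im,None,fx=8,fy=8,interpolation=cv2.INTER_CUBIC))
```

```text
side yellow 64 [304.64, 245.25] as r 0.075 angle 0.977 miss px 0.57
side yellow 11 [301.55, 255.64] as r 0.098 angle 0.984 miss px 1.85
side blue 44 [299.07, 261.16] as r 0.107 angle 0.997 miss px 0.92
t 8.32 tcp [ 0.4718 -0.118   0.1699] psi 0.834 xax [ 0.004  0.    -1.   ] j7 0.647 F [2.53 0.22 3.84] w 0.0001
green [ 0.66492285 -0.04043438]
t 8.32 tcp [ 0.4718 -0.118   0.1699] psi 0.834 xax [ 0.004  0.    -1.   ] j7 0.647 F [2.53 0.22 3.84] w 0.0001
[0.0208 0.1872 0.0908] [ 1.53  0.03 -0.04]
t 8.32 tcp [ 0.4718 -0.118   0.1699] psi 0.834 xax [ 0.004  0.    -1.   ] j7 0.647 F [2.53 0.22 3.84] w 0.0001
[0.0858 0.187  0.0906] [ 1.53  0.03 -0.04]
```

View pics/c5.png

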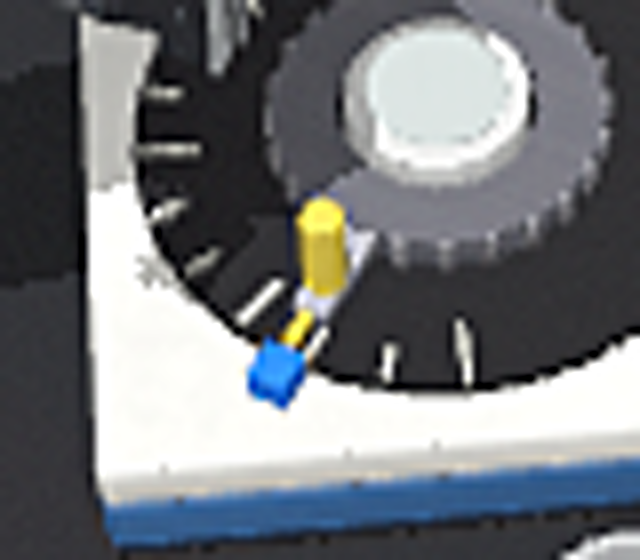

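The pointer line now runs into the clip's middle (crop 297,328 → 277,360). Clear the arm aside for a check from the top view.

>>> {"method": "carry_out", "body": {"targets": [0, -0.06, -0.05, 0.06, 0, 0, 0, 0, -0.08, -0.1, 0.12, 0, 0, 0, 0, -0.08, -0.15, 0.18, 0, 0, 0, 0, -0.08, -0.18, 0.24, 0, 0, 0, 0, -0.08, -0.18, 0.24, 0, 0, 0, 0, -0.08, -0.18, 0.24, 0, 0, 0]}}

```text
clock: 9.07
tcp_pos: [0.5272, -0.418, 0.249]
orientation: [0.582, 1.487, -0.581]
contact_force: [-0.1, 0.5, -0.4]
grip_width: -0.0
```

Run:
```python
from see import *
look("top","6"); look("side","6")
im=r.grab_frame("top")
for c in HUE: print(c,seg(im,c,(290,140,400,260)))
G=ph(P,[.1114,.0647,.074])[0][:2]
rows([(*G,.18,.8),(*G,.1,.8)])
im=im[140:260,290:400]; cv2.imwrite("pics/c6.png",cv2.resize(im,None,fx=5,fy=5,interpolation=cv2.INTER_CUBIC))
```

```text
top yellow 30 [362.93, 219.87] as r 0.075 angle 1.017 miss px 0.24
top blue 13 [369.62, 227.62] as r 0.107 angle 0.99 miss px 0.65
side yellow 64 [304.64, 245.25] as r 0.075 angle 0.977 miss px 0.57
side yellow 12 [301.67, 255.67] as r 0.098 angle 0.987 miss px 1.88
side blue 44 [299.07, 261.16] as r 0.107 angle 0.997 miss px 0.92
yellow [(np.int32(30), [362.93, 219.87], [70, 77, 7, 6])]
blue [(np.int32(13), [369.62, 227.62], [78, 86, 4, 4])]
green [(np.int32(66), [324.85, 162.06], [31, 18, 9, 9])]
red [(np.int32(62), [369.29, 168.1], [75, 24, 9, 9])]
t 9.22 tcp [ 0.5283 -0.4115  0.2495] psi 0.834 xax [ 0.004  0.002 -1.   ] j7 1.12 F [-0.81  1.53  0.94] w -0.0001
[ 0.0707  0.3664 -0.1481] [ 0.39  0.02 -0.05]
[ 0.1507  0.3661 -0.1482] [ 0.39  0.02 -0.05]
```

View pics/c6.png

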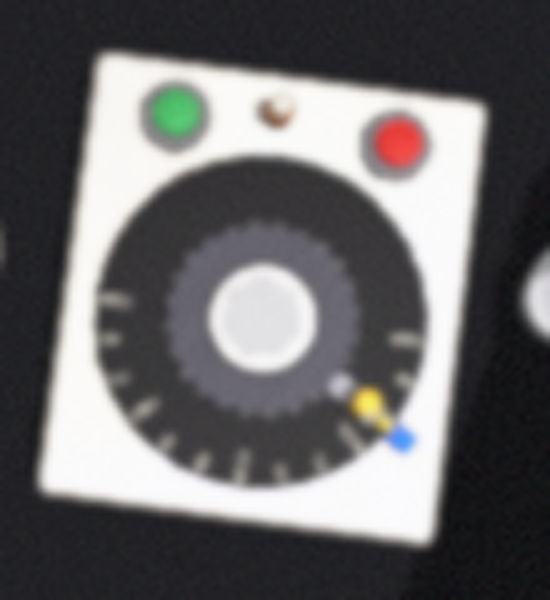

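Top view: pointer (crop 383,422) lies on the line from knob (368,402) to clip (402,440); the two views put the error at about ±0.02 rad, and the photometer and buttons haven't moved. Now the green button.

>>> {"method": "carry_out", "body": {"targets": [0, 0, 0.06, -0.024, 0.4, 0, 0, 0, 0, 0.12, -0.048, 0.4, 0, 0, 0, 0, 0.18, -0.072, 0.4, 0, 0, 0, 0, 0.24, -0.096, 0.4, 0, 0, 0, 0, 0.3, -0.12, 0.4, 0, 0, 0, 0.03, 0.35, -0.14, 0.4, 0, 0, 0, 0.07, 0.366, -0.148, 0.4, 0, 0, 0, 0.11, 0.366, -0.148, 0.4, 0, 0, 0, 0.14, 0.366, -0.148, 0.4, 0, 0, 0, 0.16, 0.366, -0.148, 0.4, 0, 0, 0, 0.165, 0.366, -0.148, 0.4, 0, 0, 0, 0.165, 0.366, -0.148, 0.4, 0, 0]}}

```text
clock: 10.72
tcp_pos: [0.6654, -0.0402, 0.0865]
orientation: [0.605, 1.481, -0.599]
contact_force: [0.2, 0.6, 0.3]
grip_width: 0.0005
```

Run:
```python
from see import *
G=ph(P,[.1114,.0647,.074])[0][:2]
im=r.grab_frame("side"); print([seg(im,c,(265,185,390,290)) for c in("green","red","yellow")])
rows([(*G,.074,.8),(*G,.067,.8)])
cv2.imwrite("pics/c7.png",cv2.resize(im[165:285,305:425],None,fx=4.5,fy=4.5,interpolation=cv2.INTER_CUBIC))
```

```text
[[(np.int32(65), [358.18, 206.17], [89, 17, 10, 9])], [(np.int32(95), [366.76, 244.93], [97, 55, 11, 11])], [(np.int32(64), [304.64, 245.25], [37, 55, 6, 12]), (np.int32(12), [301.67, 255.67], [35, 69, 4, 4])]]
t 10.78 tcp [ 0.6658 -0.0403  0.087 ] psi 0.8 xax [ 0.006  0.002 -1.   ] j7 0.362 F [1.22 0.63 0.3 ] w -0.0001
[ 0.013  -0.0007 -0.0006] [-0.    0.03 -0.06]
[ 0.02   -0.0008 -0.0006] [-0.    0.03 -0.06]
```

View pics/c7.png

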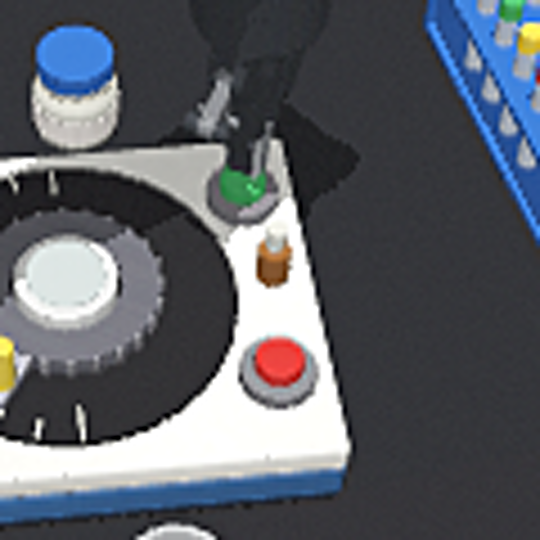

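The shut fingers stand over the green button (crop 242,175), and the vial (275,258) is clear. Press in small steps.

>>> {"method": "carry_out", "body": {"targets": [0, 0.007, 0, 0, 0, 0, 0, 0, 0.012, 0, 0, 0, 0, 0, 0, 0.014, 0, 0, 0, 0, 0, 0, 0.016, 0, 0, 0, 0, 0, 0, 0.018, 0, 0, 0, 0, 0, 0, 0.018, 0, 0, 0, 0, 0]}}

```text
clock: 11.52
tcp_pos: [0.6665, -0.0404, 0.071]
orientation: [0.605, 1.479, -0.6]
contact_force: [-4.6, -1.7, 15.4]
grip_width: -0.0002
```

Run:
```python
from see import *
pose()
for i in range(2):
    im=r.grab_frame("side"); print(seg(im,"green",(265,185,390,290)))
pose()
```

```text
t 11.53 tcp [ 0.6665 -0.0404  0.071 ] psi 0.799 xax [ 0.007  0.001 -1.   ] j7 0.349 F [-4.65 -1.75 15.45] w -0.0002
[(np.int32(35), [357.91, 207.63], [89, 19, 10, 7])]
[(np.int32(34), [357.76, 207.71], [89, 19, 10, 7])]
t 11.62 tcp [ 0.6665 -0.0404  0.071 ] psi 0.799 xax [ 0.007  0.001 -1.   ] j7 0.35 F [-4.21 -1.4  14.51] w -0.0004
```

15 N at z = 0.071, well above the 5 N spring, so the button is on its stop. Release straight up.

>>> {"method": "carry_out", "body": {"targets": [0, 0, 0, 0, 0, 0, 0, 0, -0.003, 0, 0, 0, 0, 0, 0, -0.008, 0, 0, 0, 0, 0, 0, -0.015, 0, 0, 0, 0, 0, 0, -0.04, 0, 0, 0, 0, 0, 0, -0.09, 0, 0, 0, 0, 0, 0, -0.15, 0, 0, 0, 0, 0, 0, -0.17, -0.05, 0.02, 0, 0, 0, 0, -0.17, -0.11, 0.045, 0, 0, 0, 0, -0.17, -0.17, 0.07, 0, 0, 0, 0, -0.17, -0.23, 0.095, 0, 0, 0, 0, -0.17, -0.29, 0.12, 0, 0, 0]}}

```text
clock: 13.12
tcp_pos: [0.5516, -0.3244, 0.24]
orientation: [0.605, 1.479, -0.6]
contact_force: [0.8, -0.3, -0.8]
grip_width: -0.0002
```

>>> {"method": "carry_out", "body": {"targets": [0, 0, -0.06, 0.03, 0, 0, 0, 0, 0, -0.1, 0.05, 0, 0, 0, 0, 0, -0.1, 0.05, 0, 0, 0, 0, 0, -0.1, 0.05, 0, 0, 0]}}

```text
clock: 13.62
tcp_pos: [0.5179, -0.4301, 0.2396]
orientation: [0.606, 1.48, -0.598]
contact_force: [0.3, 0.8, 0.5]
grip_width: 0.0003
```

Run:
```python
from see import *
look("top","8"); look("side","8"); pose()
B=dict(top=(290,140,400,260),side=(265,185,390,290))
for n in B:
    a,b=[cv2.imread(f"pics/{n}{k}.png") for k in("0","8")]
    for c in("green","red","blue"): print(n,c,seg(a,c,B[n]),seg(b,c,B[n]))
a,b=[cv2.imread(f"pics/{n}.png") for n in("side0","side8")]
cv2.imwrite("pics/c8.png",b)
```

```text
top yellow 30 [362.93, 219.87] as r 0.075 angle 1.017 miss px 0.24
top blue 13 [369.62, 227.62] as r 0.107 angle 0.99 miss px 0.65
side yellow 64 [304.64, 245.25] as r 0.075 angle 0.977 miss px 0.57
side yellow 12 [301.67, 255.67] as r 0.098 angle 0.987 miss px 1.88
side blue 44 [299.07, 261.16] as r 0.107 angle 0.997 miss px 0.92
t 13.72 tcp [ 0.5187 -0.4289  0.2399] psi 0.803 xax [ 0.008  0.002 -1.   ] j7 1.116 F [0.19 0.03 0.32] w 0.0
top green [(np.int32(67), [324.91, 162.09], [31, 18, 9, 9])] [(np.int32(66), [324.85, 162.06], [31, 18, 9, 9])]
top red [(np.int32(62), [369.26, 168.06], [75, 24, 9, 9])] [(np.int32(63), [369.29, 168.16], [75, 24, 9, 9])]
top blue [(np.int32(16), [369.31, 227.25], [77, 85, 5, 5])] [(np.int32(13), [369.62, 227.62], [78, 86, 4, 4])]
side green [(np.int32(81), [358.52, 205.38], [89, 16, 10, 10])] []
side red [(np.int32(95), [366.76, 244.93], [97, 55, 11, 11])] []
side blue [(np.int32(8), [320.5, 185.0], [52, 0, 8, 1]), (np.int32(44), [299.11, 261.18], [31, 72, 7, 9]), (np.int32(516), [328.83, 276.04], [13, 84, 104, 14])] [(np.int32(44), [299.07, 261.16], [31, 72, 7, 9]), (np.int32(258), [303.16, 278.35], [13, 89, 51, 9])]
```

View pics/c8.png

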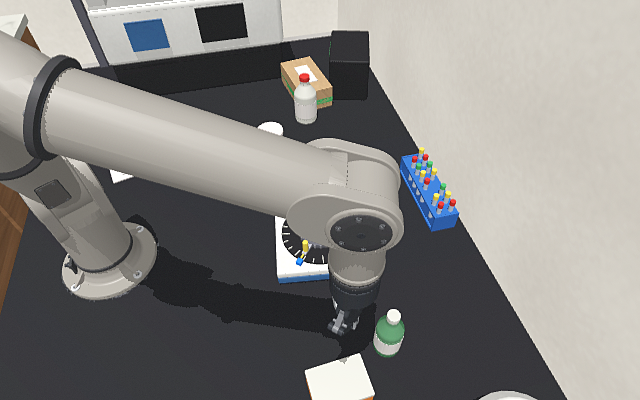

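The arm hangs free, lever and clip are in line (side 304.6,245 and 299,261), and the bottles and box stand in place. Handing in.

```bash
python3 -c "
from bench import r
print(r.hand_in())"
```

```text
the job is handed in; nothing more can be done
None
```

I pushed the yellow knob round with the shut fingertips, from about -0.56 to about 0.99 rad. I then pressed the green button and let it come up, and handed the job in at about 13.7 s of the 51 s allowed.

**Lever:** The two camera views disagree slightly on the error against the clip. The top view puts the knob 0.03 rad past the clip, and the side view puts knob and pointer 0.01–0.02 rad short. Both are within the 0.06 rad limit, and the readings were the same before and after the press.

**Green button:** The fingers met 15 N at a TCP height of 0.071 m. That is well above the 5 N spring, so I took the button to be on its stop. The fingers stayed there for over 0.1 s before I released it.

**Nothing else moved:** In the top view, the green and red buttons are within 0.1 px of their first positions. The clip reads within about 0.5 px in the top view and 0.05 px in the side view. The photometer edge and the bystanders I could see looked unmoved.

**Not fully checked:** In the last side view the arm hid both buttons, the vial, the jar and the cup. That the green button is up again and that these three bystanders stayed put rests on the top view and on clear clearances. I did not measure the bystanders' positions numerically.

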